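Fold out the crank and clamp the bottle

TASK

Swing the red grip of the bottle clamp's crank up from its folded position until it stands fully upright against its stop, then wind the crank clockwise (seen from above) until the amber bottle is pushed back against the stop block and firmly held. Feel the load on the crank: leave the bottle standing and firmly held but not overtightened, then let go with the grip left upright, and leave the other things alone.

Things in the scene. Friction and masses are not known exactly. Their poses are not given: they have to be found in the camera images.
- clamp: bottle clamp fixed to the bench: base plate 112 x 360 x 12 mm, blue gearbox 92 x 90 mm (top 80 mm above the bench) at its +y end. Origin under the plate (8 mm above the bench, on feet), on the crank's vertical axis. Its -y axis runs along two rails from the gearbox past jaw and bottle to the stop block (about 225 mm away). All but the crank (and the bottle, top at 122 mm) is at most 88 mm tall
- crank_axis (a point): point on the crank's vertical turning axis at the height of the fold pin, 122 mm above the bench
- fold_pin (a point): centre of the level hinge pin, crosswise at the outer end of the crank arm, 55 mm from the crank axis, 122 mm above the bench; it rides round with the arm. The arm is a steel bar 16 mm wide, its top 100 mm above the bench; the two ears that hold the pin are 26 mm wide over all and reach 6 mm above it
- grip_point (a point): point on the axis of the red grip, 45 mm from the fold pin. The grip is a free-turning plastic sleeve 18 mm in diameter, from 14 to 66 mm from the pin. Folded it lies level over the arm, pointing from the pin in over the crank axis, with 13 mm of air under it; unfolded it stands upright on the pin. A pull of 3.5 N at it towards the crank axis folds it back down
- fold (a joint): fold angle of the grip: 0 = folded level over the arm, 1.571 = upright against its stop (working position). Stiff: it takes about 0.15 N m (3.5 N at grip_point) and stays where it is left
- crank (a joint): crank angle, rad, grows clockwise seen from above; starts between 0 and 0.8, end stops 0 and 9.5. A brake takes 0.33 N m either way (5 to 6 N at the grip) and holds the crank where it is left. Each rad moves the jaw 8 mm towards the stop block. With the bottle against the stop block the load adds up: 15 N of clamping adds 2.2 N at the grip, 25 N 3.6 N, 40 N 5.8 N
- bottle: amber bottle with black cap, 56 mm diameter, 102 mm tall, 250 g, standing loose on the base plate between the sprung jaw and the stop block; origin at the centre of its underside, z up
- pad: black rubber vee pad on springs (6 N per mm, 10 mm travel) on the moving jaw; origin level with the plate's underside, below the vee's vertex. Firmly held means it presses the bottle with 15 to 40 N; over 50 N is overtightened. The clamping load begins somewhere between crank 3.4 and 6.1 rad: the stop block sits elsewhere on the rails each time and is not measured, so the load must be felt
- beaker: 50 ml beaker, 52 mm diameter, 60 mm tall, a bystander on the bench; origin at its underside
- jar: white jar, 66 mm diameter, 83 mm tall, a bystander; origin at its underside
- petri: petri dish, 60 mm diameter, 16 mm tall, a bystander; origin at its underside
Not all that is in view belongs to the job. What is shaped like the bottle but turquoise is not meant.

How it is judged:
By the outcome, as a careful person would: the job done as asked, in the order asked, and still so for the second after the job is handed in, with the robot touching nothing.
It also fails if it takes over 72 s, if anything falls off the work surface, if the arm or the gripper's body presses on something with over 40 N, if the wrist force passes 120 N, or if a joint passes its speed limit or range.

ROBOT

A 7-joint arm with a two-finger parallel gripper is mounted at the origin on the work surface; the furniture and walls round the work are solid. World frame = base frame: x ahead of the robot, y to its left, z up, the work surface at z = 0. Lengths are in m, angles in rad, forces in N, time in s.
With the tool pointing down it reaches from about 0.4 to 0.85 m from the base axis. Payload 10.4 kg.
Tool frame: the origin (TCP) lies on the centre line of the jaws, within the pads' length; the fingertips stand 17 mm ahead of it and the grasp point (between the pads) lies 2 mm behind it; z points along the fingers, y is the line along which they close (so a half turn about z gives the same grasp; the last joint's range is limited). The gripper opens to 85 mm and grips with 20 to 120 N. Pads are 22 mm wide; open, the fingers measure 114 mm over their backs; the gripper's body (76 mm by 85 mm) begins 54 mm behind the grasp point. The pads swing forward as they close: fully open they stand 13 mm farther back than shut.
Start: joints at [1.265, 0.332, -0.065, 1.46, 0.022, 1.35, -0.088], TCP at [0.174, -0.6, 0.248] pointing down, gripper open.
Joint ranges: [-2.6, 2.6], [-0.5, 2.12], [-1.47, 1.34], [0.16, 2.42], [-1.27, 4.41], [0.06, 2.06], [-2.6, 2.6]. Speed limits (rad/s): [2.22, 2.22, 2.79, 2.79, 3.14, 3.14, 3.14].

INTERFACE

Orientations are given as a unit quaternion [x, y, z, w].
In Python, from workcell import sensors, imaging, order, spotter gives the robot as it stands. The module is installed in compiled form; this text tells all that it offers.
- The arm moves only by the shell command python3 -m inch 'ROWS' [FORCE]. ROWS is JSON, a list that holds one entry, the list of rows, each a list of 7 numbers: the shift along the tool's x, y, z in m, then the turn, a rotation vector about the tool's x, y, z in rad, then the closure, from -1 (fully open) to 1 (shut). In form: [[[x, y, z, ax, ay, az, hand], ...]]. A call has 1 to 10 rows; each row is the pose to reach, as a shift and turn from the pose commanded when the call began, along the tool's axes at that moment; what a row does not reach only later rows make up. A row lasts 1/10 s, in which the tool goes at most 50 mm and 8.59 degrees, less where a joint would pass 70% of its speed; a pose out of reach is approached as far as the arm can. A call with a gripper value outside its range is refused whole. The fingers move at their own pace and stop on an object; FORCE is the grip in N (left out, the last holds). Time passes only in rows, so rows that repeat a pose let the fingers close. It gives the time, the measured TCP pose, the force, the opening and the grip force at its end, in the units of the state.
- sensors.get_obs(): the state, without advancing time (a new reading comes with each control period).
- imaging.camera(name): name is "scene" or "top" or "wrist"; returns the picture (400x640x3 uint8, blue, green, red); there is no depth.
- imaging.calibration(name): a dict with "mtx" (3x3 intrinsics, pixels), "D" ([k1, k2, p1, p2, k3] as OpenCV has them; the pictures are not rectified), "R" (3x3) and "t" (3): a world point X has camera coordinates R X + t; the wrist camera has in their place "tool_from_camera" (4x4, takes a point from camera to tool coordinates, whose origin is the TCP and whose axes are the flange's). Camera axes: x right, y down, z forward; pixel columns grow to the right and rows downward; lengths in m; the calibration is good to about 2 mm. A picture is of the moment at which its call begins: read the wrist's pose just before it. calibration takes no time and is no camera call.
- order.hand_in(): hands the job in; it is judged then, once.
Trained networks look in the newest picture that a camera, given by its name, has taken for a name from the list of things; names that differ only in an ending like _2 or _b are one class to them, and where a whole thing is asked for, a point or a joint stands for the part that bears it (a point fixed in the world has none). Each returns a list of dicts, best first, with "conf" (0 to 1); they miss things now and then, are a little off and sometimes report something else, mostly with a low value. They report only what shows in the picture. A call takes as long as a camera call. They do not tell look-alikes from the thing itself.
- spotter.look_for(label, camera): "pixel" ([column, row] in pixels, amid what is visible of it).
The state is a dict: "clock": time; "joint_pos": joint angles; "joint_velocities": joint speeds; "tau": joint torques, N m; "position": TCP position; "ee_rot": TCP orientation; "ft_force": force on the tool from outside, world axes, zero at the start; "torque": the same for the moment, N m; "grip_width": opening from 0.0 (shut) to 1.0 (fully open); "grasp_force": force on a finger pad.
Only numpy, scipy, OpenCV 4.12 (cv2) and the standard library are available. Lean on these libraries where they do the work, as an engineer would, in place of code of your own. Each camera call takes 0.05 s, during which the arm holds its last target. There are 200 camera calls.

## Working session

There is one attempt and no reset: what is moved stays moved. The work goes in short steps, Python scripts to look and compute and a shell command to move; the robot and the scene stay as the last step left them, time stands still between calls to the robot, and variables do not carry over. Pictures are saved under pics/ and viewed, at most 13 in all, crops included, and the job is handed in when it is done.

```bash
mkdir -p pics; cat > h.py <<'E'
import numpy as np, cv2
from workcell import sensors, imaging, order, spotter
from scipy.spatial.transform import Rotation as Rn
def plane(name,px,z):
    c=imaging.calibration(name); K=np.array(c["mtx"]);D=np.array(c["D"])
    u=cv2.undistortPoints(np.array([[px]],float),K,D)[0,0]
    if name=="wrist":
        o=sensors.get_obs();T=np.array(c["tool_from_camera"]);W=Rn.from_quat(o["ee_rot"]).as_matrix()
        d=W@T[:3,:3]@np.array([*u,1]);p=W@T[:3,3]+np.array(o["position"])
    else:
        R=np.array(c["R"]);t=np.array(c["t"]);d=R.T@np.array([*u,1]);p=-R.T@t
    return p+d*(z-p[2])/d[2]
def proj(name,X):
    c=imaging.calibration(name);K=np.array(c["mtx"]);D=np.array(c["D"])
    if name=="wrist":
        o=sensors.get_obs();T=np.array(c["tool_from_camera"]);W=Rn.from_quat(o["ee_rot"]).as_matrix()
        P=np.eye(4);P[:3,:3]=W;P[:3,3]=o["position"];M=np.linalg.inv(P@T)
        R,t=M[:3,:3],M[:3,3]
    else: R=np.array(c["R"]);t=np.array(c["t"])
    return cv2.projectPoints(np.array(X,float).reshape(-1,3),cv2.Rodrigues(R)[0],t,K,D)[0].reshape(-1,2)
E
python3 - <<'E'
from h import *
o=sensors.get_obs();print(o)
for n in("scene","top","wrist"):
    cv2.imwrite(f"pics/{n}0.png",imaging.camera(n))
Z={"crank_axis":.122,"fold_pin":.122,"grip_point":.122,"bottle":.07,"clamp":.05,"pad":.06,"beaker":.03,"jar":.04,"petri":.008}
for n in("top","scene"):
    for l in Z:
        r=spotter.look_for(l,n)
        print(n,l,[(np.round(d["pixel"],0).tolist(),round(d["conf"],2),np.round(plane(n,d["pixel"],Z[l]),3).tolist()) for d in r[:3]])
E
```

```text
{'clock': 0.0, 'joint_pos': array([ 1.26541803,  0.33288867, -0.064672  ,  1.4609514 ,  0.02162099,
        1.34989001, -0.08849339]), 'joint_velocities': array([-0.00053829,  0.00119486, -0.00040908, -0.00041178,  0.00213734,
       -0.00139174, -0.00023272]), 'tau': array([ 4.42219252e-04, -6.25432205e+01,  4.95651690e-02, -3.91608167e+01,
        1.62870507e-02,  9.83493053e-03, -6.04598381e-05]), 'position': array([ 0.17426571, -0.59984722,  0.24750055]), 'ee_rot': array([ 9.90020518e-01,  1.40921446e-01, -1.48942575e-04, -7.05225637e-04]), 'ft_force': array([ 0.66638073, -0.5863897 ,  0.53997098]), 'torque': array([-0.0039116 , -0.01655095,  0.00098682]), 'grasp_force': 0.0, 'grip_width': 1.0013508522889234}
top crank_axis [([289.0, 191.0], 0.77, [0.424, 0.25, 0.122])]
top fold_pin [([253.0, 191.0], 0.75, [0.422, 0.347, 0.122])]
top grip_point [([254.0, 189.0], 0.69, [0.427, 0.345, 0.122])]
top bottle [([224.0, 248.0], 0.83, [0.264, 0.43, 0.07]), ([317.0, 195.0], 0.82, [0.421, 0.176, 0.07]), ([207.0, 219.0], 0.65, [0.346, 0.481, 0.07])]
top clamp [([289.0, 192.0], 0.58, [0.428, 
[... 456 characters left out ...]
pin [([268.0, 194.0], 0.53, [0.421, 0.344, 0.122])]
scene grip_point [([269.0, 193.0], 0.61, [0.422, 0.339, 0.122])]
scene bottle [([356.0, 180.0], 0.96, [0.368, 0.013, 0.07]), ([280.0, 248.0], 0.77, [0.259, 0.452, 0.07]), ([246.0, 238.0], 0.58, [0.356, 0.481, 0.07])]
scene clamp [([276.0, 209.0], 0.71, [0.439, 0.301, 0.05]), ([200.0, 253.0], 0.66, [0.408, 0.583, 0.05]), ([300.0, 196.0], 0.52, [0.448, 0.19, 0.05])]
scene pad [([300.0, 199.0], 0.66, [0.422, 0.221, 0.06])]
scene beaker [([375.0, 166.0], 0.8, [0.446, -0.207, 0.03])]
scene jar [([354.0, 159.0], 0.65, [0.529, -0.185, 0.04]), ([376.0, 164.0], 0.18, [0.444, -0.208, 0.04])]
scene petri [([200.0, 252.0], 0.56, [0.472, 0.547, 0.008])]
```

```bash
python3 - <<'E'
import cv2
a=cv2.imread("pics/top0.png")[130:290,170:490];cv2.imwrite("pics/topc.png",cv2.resize(a,(800,400),interpolation=cv2.INTER_CUBIC))
a=cv2.imread("pics/scene0.png")[130:290,170:410];cv2.imwrite("pics/scenec.png",cv2.resize(a,(800,533),interpolation=cv2.INTER_CUBIC))
E
```

```text
(no output)
```

View pics/topc.png

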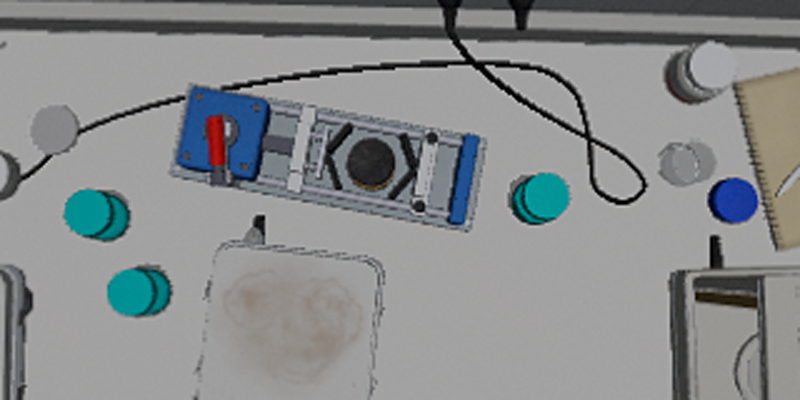

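View pics/scenec.png

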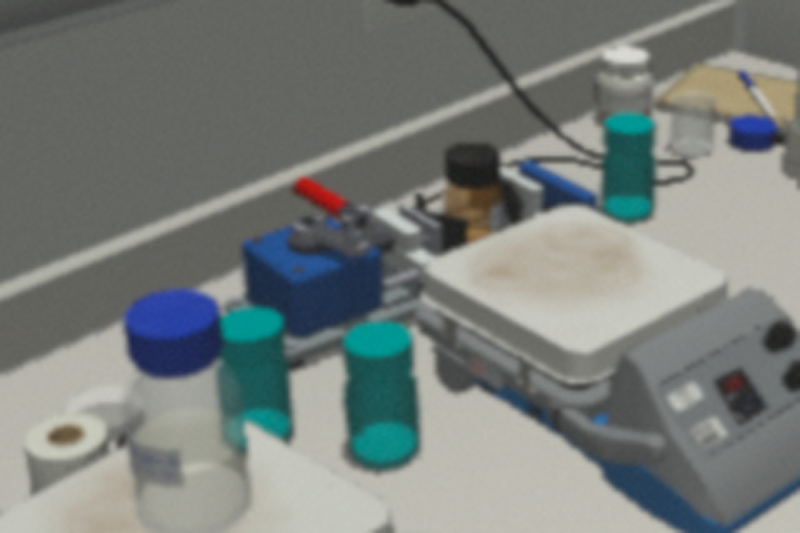

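```bash
cat >> h.py <<'E'
def sh(*pts,o=None):
    o=o or sensors.get_obs();W=Rn.from_quat(o["ee_rot"]).as_matrix()
    for p in pts: print(p,np.round(W.T@(np.array(p)-o["position"]),4).tolist())
E
python3 - <<'E'
from h import *
print(np.round(imaging.calibration("wrist")["tool_from_camera"],3))
f=lambda c:(170+c[0]*.4,130+c[1]*.4)
for n,c,z in(("axis",(228,130),.1),("pin",(220,175),.122),("gripin",(215,120),.122),("gbTL",(190,86),.08),("gbTR",(270,97),.08),("gbBR",(258,180),.08),("stop",(462,180),.08),("cap",(372,160),.122),("hotTL",(218,245),.1),("hotTR",(378,262),.1),("wall",(300,35),0)):
    print(n,np.round(plane("top",f(c),z),3))
sh((.46,-.3,.3),(.46,0.05,.3),(.43,.3,.3))
E
```

```text
[[-0.001 -0.964 -0.266  0.068]
 [ 1.    -0.001  0.    -0.   ]
 [-0.    -0.266  0.964 -0.126]
 [ 0.     0.     0.     1.   ]]
axis [0.449 0.329 0.1  ]
pin [0.398 0.333 0.122]
gripin [0.457 0.341 0.122]
gbTL [0.501 0.377 0.08 ]
gbTR [0.49  0.286 0.08 ]
gbBR [0.397 0.297 0.08 ]
stop [0.402 0.07  0.08 ]
cap [0.418 0.171 0.122]
hotTL [0.323 0.336 0.1  ]
hotTR [0.309 0.162 0.1  ]
wall [0.58 0.26 0.  ]
(0.46, -0.3, 0.3) [0.358, -0.2086, -0.0517]
(0.46, 0.05, 0.3) [0.4557, -0.5447, -0.0517]
(0.43, 0.3, 0.3) [0.4967, -0.7931, -0.0517]
```

```bash
P='[0.358,-0.209,-0.052,0,0,0,-1]'; python3 -m inch '[[[0.358,-0.209,-0.052,0,0,0,-1],[0.358,-0.209,-0.052,0,0,0,-1],[0.358,-0.209,-0.052,0,0,0,-1],[0.358,-0.209,-0.052,0,0,0,-1],[0.358,-0.209,-0.052,0,0,0,-1],[0.358,-0.209,-0.052,0,0,0,-1],[0.358,-0.209,-0.052,0,0,0,-1],[0.358,-0.209,-0.052,0,0,0,-1],[0.456,-0.545,-0.052,0,0,0,-1],[0.456,-0.545,-0.052,0,0,0,-1]]]'; python3 -c "
from h import *
o=sensors.get_obs();print(o['joint_pos'],o['position']);sh((.46,0.05,.3),(.44,.3,.3))"
```

```text
clock: 2.05
position: [0.4518, -0.2103, 0.2986]
ee_rot: [0.99, 0.141, 0.0, -0.0]
ft_force: [1.6, 0.1, 0.1]
grip_width: 0.999
grasp_force: 0.0
[ 0.74439044  0.05135101 -0.41220371  1.68988233  0.02049316  1.40463271
 -0.95790476] [ 0.45175225 -0.21031429  0.29858448]
(0.46, 0.05, 0.3) [0.0808, -0.2476, -0.0013]
(0.44, 0.3, 0.3) [0.1315, -0.4932, -0.0013]
```

```bash
python3 -m inch '[[[0.08,-0.248,-0.001,0,0,0,-1],[0.08,-0.248,-0.001,0,0,0,-1],[0.08,-0.248,-0.001,0,0,0,-1],[0.08,-0.248,-0.001,0,0,0,-1],[0.08,-0.248,-0.001,0,0,0,-1],[0.13,-0.493,-0.001,0,0,0,-1],[0.13,-0.493,-0.001,0,0,0,-1],[0.13,-0.493,-0.001,0,0,0,-1],[0.13,-0.493,-0.001,0,0,0,-1],[0.13,-0.493,-0.001,0,0,0,-1]]]'; python3 -m inch '[[[0,0,0,0,0,0,-1],[0,0,0,0,0,0,-1],[0,0,0,0,0,0,-1]]]';python3 - <<'E'
from h import *
o=sensors.get_obs();print(o['joint_pos'])
cv2.imwrite("pics/w1.png",imaging.camera("wrist"))
for l in("crank_axis","fold_pin","grip_point"):
    r=spotter.look_for(l,"wrist")
    print(l,[(np.round(d["pixel"],0).tolist(),round(d["conf"],2),np.round(plane("wrist",d["pixel"],.122),4).tolist()) for d in r[:3]])
E
```

```text
clock: 3.05
position: [0.4389, 0.2884, 0.3001]
ee_rot: [0.99, 0.14, 0.001, 0.0]
ft_force: [1.6, -0.0, -0.2]
grip_width: 0.999
grasp_force: 0.0
clock: 3.35
position: [0.4397, 0.2856, 0.2996]
ee_rot: [0.99, 0.14, 0.0, 0.0]
ft_force: [-0.1, 0.5, -0.6]
grip_width: 0.999
grasp_force: 0.0
[ 0.16982911  0.18147688 -0.92854582  1.60691489  0.14718435  1.42717221
 -2.06148111]
crank_axis [([332.0, 170.0], 0.72, [0.4527, 0.2797, 0.122])]
fold_pin [([257.0, 178.0], 0.68, [0.4276, 0.3404, 0.122])]
grip_point [([257.0, 177.0], 0.68, [0.4288, 0.3403, 0.122])]
```

View pics/w1.png

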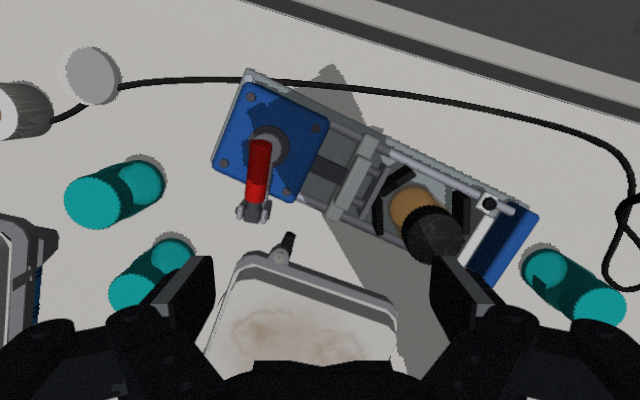

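Choice: red grip at (259,172) on the blue gearbox is the only red part; the amber bottle with black cap at (430,230) is in the clamp, while turquoise look-alikes at (90,200), (140,290), (600,300) are not meant. The pin is near (254,213).

```bash
python3 - <<'E'
from h import *
im=cv2.imread("pics/w1.png");h=cv2.cvtColor(im,cv2.COLOR_BGR2HSV)
m=(((h[...,0]<8)|(h[...,0]>172))&(h[...,1]>150)&(h[...,2]>60)).astype(np.uint8)
m[:, :200]=0;m[:,320:]=0
c=max(cv2.findContours(m,0,1)[0],key=cv2.contourArea)
print(cv2.minAreaRect(c),cv2.boundingRect(c))
b=cv2.boxPoints(cv2.minAreaRect(c))
W=[plane("wrist",p,.122) for p in b];print(np.round(W,4))
pin=plane("wrist",(254,212),.122);hub=plane("wrist",(268,147),.1);print(pin,hub,np.linalg.norm((pin-hub)[:2]))
o=sensors.get_obs();print(Rn.from_quat(o["ee_rot"]).as_matrix().round(3))
a=im[80:280,160:360];cv2.imwrite("pics/w1c.png",cv2.resize(a,(600,600),interpolation=cv2.INTER_CUBIC))
E
```

```text
((257.59759521484375, 171.12197875976562), (21.31328773498535, 63.05641174316406), 6.340190887451172) (245, 140, 27, 63)
[[0.4042 0.3469 0.122 ]
 [0.4589 0.3533 0.122 ]
 [0.4619 0.3358 0.122 ]
 [0.4072 0.3286 0.122 ]]
[0.3970925  0.33590111 0.122     ] [0.45265544 0.33998525 0.1       ] 0.055712840194989594
[[ 0.961  0.277  0.001]
 [ 0.277 -0.961 -0.001]
 [ 0.001  0.001 -1.   ]]
```

View pics/w1c.png

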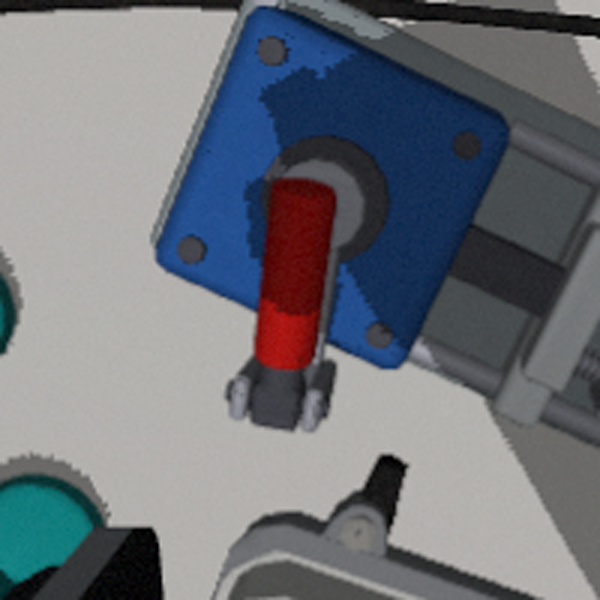

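```bash
python3 -m inch '[[[0.016,-0.054,0.04,0,0,0.08,-1],[0.016,-0.054,0.08,0,0,0.157,-0.2],[0.016,-0.054,0.11,0,0,0.157,-0.2],[0.016,-0.054,0.11,0,0,0.157,-0.2],[0.016,-0.054,0.11,0,0,0.157,-0.2],[0.016,-0.054,0.11,0,0,0.157,-0.2]]]';python3 - <<'E'
from h import *
o=sensors.get_obs();print(o['joint_pos'])
im=imaging.camera("wrist");cv2.imwrite("pics/w2.png",im);h=cv2.cvtColor(im,cv2.COLOR_BGR2HSV)
m=(((h[...,0]<8)|(h[...,0]>172))&(h[...,1]>150)&(h[...,2]>60)).astype(np.uint8)
c=max(cv2.findContours(m,0,1)[0],key=cv2.contourArea)
b=cv2.boxPoints(cv2.minAreaRect(c));print(b.round())
W=np.array([plane("wrist",p,.122) for p in b]);print(W.round(4),W.mean(0).round(4))
E
```

```text
clock: 4.15
position: [0.4407, 0.3431, 0.192]
ee_rot: [0.998, 0.062, 0.001, -0.001]
ft_force: [0.9, -0.3, -0.1]
grip_width: 0.601
grasp_force: 0.0
[ 0.00555756  0.35250471 -0.90062229  1.68030076  0.29075672  1.24684749
 -2.40418339]
[[309. 283.]
 [312. 189.]
 [345. 190.]
 [342. 284.]]
[[0.4021 0.3465 0.122 ]
 [0.4596 0.3515 0.122 ]
 [0.4613 0.3334 0.122 ]
 [0.4038 0.3271 0.122 ]] [0.4317 0.3396 0.122 ]
```

View pics/w2.png

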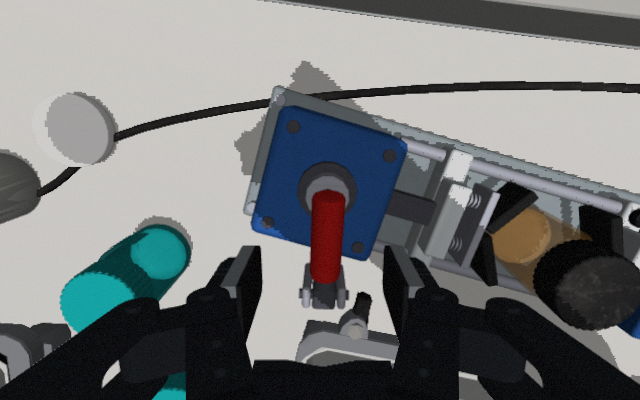

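```bash
python3 -m inch '[[[-0.003,0.003,0.035,0,0,0,-0.2],[-0.003,0.003,0.068,0,0,0,-0.2],[-0.003,0.003,0.068,0,0,0,-0.2],[-0.003,0.003,0.068,0,0,0,-0.2]]]' 20; python3 -m inch '[[[0,0,0,0,0,0,1],[0,0,0,0,0,0,1],[0,0,0,0,0,0,1],[0,0,0,0,0,0,1],[0,0,0,0,0,0,1],[0,0,0,0,0,0,1],[0,0,0,0,0,0,1]]]' 20; python3 -c "
from h import *
cv2.imwrite('pics/w3.png',imaging.camera('wrist'));o=sensors.get_obs();print(o['joint_pos'],o['torque'])"
```

```text
clock: 4.6
position: [0.4376, 0.34, 0.1234]
ee_rot: [0.998, 0.063, 0.001, -0.0]
ft_force: [-0.5, 0.1, 0.4]
grip_width: 0.599
grasp_force: 0.0
clock: 5.3
position: [0.4378, 0.3403, 0.1224]
ee_rot: [0.998, 0.063, 0.001, -0.001]
ft_force: [2.5, 3.2, 5.3]
grip_width: 0.203
grasp_force: 20.0
[-0.02144639  0.41931647 -0.86988443  1.76380807  0.35312262  1.12082472
 -2.44975708] [ 0.79287602 -0.66468139 -0.22116634]
```

View pics/w3.png

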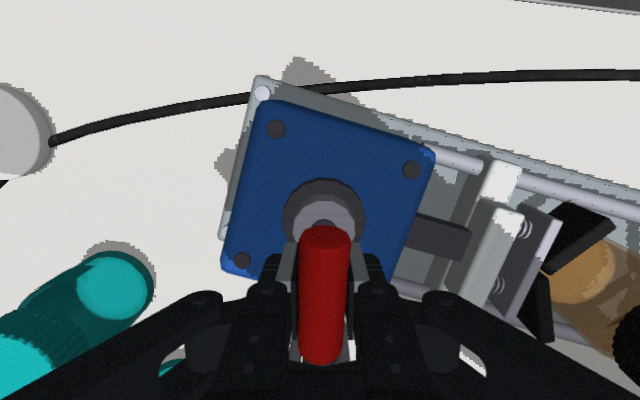

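```bash
python3 -m inch '[[[-0.0004,0,-0.006,0,0,0,1],[-0.0015,0,-0.0116,0,0,0,1],[-0.0035,0,-0.017,0,0,0,1],[-0.006,0,-0.0225,0,0,0,1],[-0.0095,0,-0.0275,0,0,0,1],[-0.0132,0,-0.0318,0,0,0,1],[-0.0132,0,-0.0318,0,0,0,1]]]'; python3 -c "
from h import *
o=sensors.get_obs();print(o['joint_pos'],o['torque'])"
```

```text
clock: 6.05
position: [0.4223, 0.3383, 0.1527]
ee_rot: [0.998, 0.063, -0.001, 0.0]
ft_force: [-3.9, 3.6, -3.6]
grip_width: 0.203
grasp_force: 20.5
[ 0.00421006  0.35811857 -0.90010698  1.76446646  0.30150107  1.16716685
 -2.42952851] [ 1.19035369  0.71627418 -0.1770115 ]
```

```bash
python3 -m inch '[[[-0.0045,0,-0.004,0,0,0,1],[-0.0093,0,-0.0072,0,0,0,1],[-0.0145,0,-0.0098,0,0,0,1],[-0.0202,0,-0.0117,0,0,0,1],[-0.026,0,-0.0128,0,0,0,1],[-0.0318,0,-0.0132,0,0,0,1],[-0.0318,0,-0.0132,0,0,0,1],[-0.0318,0,-0.0132,0,0,0,1]]]'; python3 -m inch '[[[-0.003,0,0,0,0,0,1],[-0.003,0,0,0,0,0,1],[-0.003,0,0,0,0,0,1]]]';python3 -c "
from h import *
o=sensors.get_obs();print(o['joint_pos'],o['torque'])"
```

```text
clock: 6.85
position: [0.3927, 0.3343, 0.1667]
ee_rot: [0.998, 0.063, 0.0, -0.0]
ft_force: [2.0, 4.2, -0.7]
grip_width: 0.201
grasp_force: 19.9
clock: 7.15
position: [0.3903, 0.3339, 0.1668]
ee_rot: [0.998, 0.063, 0.001, -0.001]
ft_force: [4.3, 4.6, -2.1]
grip_width: 0.191
grasp_force: 19.7
[ 0.03417466  0.2734731  -0.93660261  1.81936658  0.2396072   1.16610911
 -2.4248125 ] [ 1.20393419 -1.16324253  0.06630171]
```

```bash
python3 -m inch '[[[-0.002,-0.001,0,0,0,0,1],[-0.002,-0.001,0,0,0,0,1],[-0.002,-0.001,0,0,0,0,1]]]';python3 -m inch '[[[-0.002,0,0,0,0,0,1],[-0.002,0,0,0,0,0,1],[-0.002,0,0,0,0,0,1]]]';python3 -c "
from h import *
cv2.imwrite('pics/w4.png',imaging.camera('wrist'));cv2.imwrite('pics/s4.png',cv2.resize(imaging.camera('scene')[150:260,200:360],(800,550),interpolation=2))"
```

```text
clock: 7.45
position: [0.3886, 0.334, 0.1668]
ee_rot: [0.998, 0.062, 0.001, -0.0]
ft_force: [6.5, 2.5, -1.9]
grip_width: 0.189
grasp_force: 19.7
clock: 7.75
position: [0.3866, 0.3337, 0.1667]
ee_rot: [0.998, 0.062, 0.001, 0.0]
ft_force: [6.9, 3.5, -1.5]
grip_width: 0.187
grasp_force: 19.2
```

View pics/s4.png

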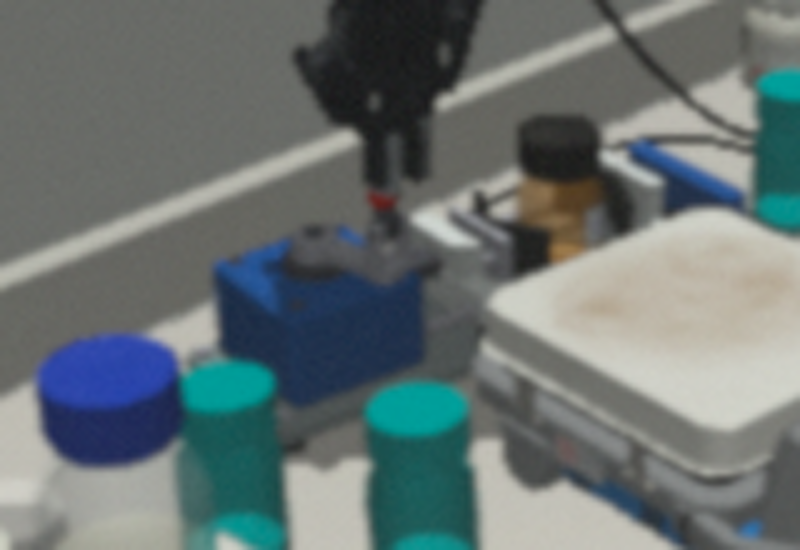

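View pics/w4.png

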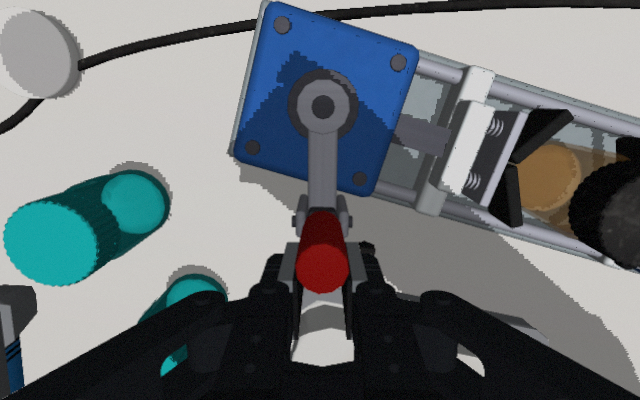

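```bash
python3 - <<'E'
from h import *
for n,p,z in(("hub",(323,106),.103),("box",(323,103),.081),("pin",(322.5,221),.122),("griptop",(322,266),.188)):
    print(n,plane("wrist",p,z).round(4))
o=sensors.get_obs();print(o["position"],Rn.from_quat(o["ee_rot"]).as_euler("xyz"))
E
```

```text
hub [0.4511 0.3416 0.103 ]
box [0.4525 0.3417 0.081 ]
pin [0.3961 0.335  0.122 ]
griptop [0.4033 0.3362 0.188 ]
[0.38662383 0.33369001 0.16671821] [ 3.14137725e+00 -1.94799483e-03  1.24904884e-01]
```

```bash
python3 -m inch '[[[0,0,0,0,0,0,0.2],[0,0,0,0,0,0,0.2],[0.007,0,0,0,0,0,0.2],[0.014,0,0,0,0,0,0.2],[0.014,0,0,0,0,0,0.2],[0.014,0,0,0,0,0,1],[0.014,0,0,0,0,0,1],[0.014,0,0,0,0,0,1],[0.014,0,0,0,0,0,1],[0.014,0,0,0,0,0,1]]]' 60;python3 -m inch '[[[-0.002,0,0,0,0,0,1],[-0.003,0,0,0,0,0,1],[-0.003,0,0,0,0,0,1]]]' 60; python3 -m inch '[[[-0.002,0,0,0,0,0,1],[-0.003,0,0,0,0,0,1],[-0.003,0,0,0,0,0,1]]]' 60
```

```text
clock: 8.85
position: [0.3991, 0.3357, 0.1667]
ee_rot: [0.998, 0.063, 0.0, 0.0]
ft_force: [0.0, -2.4, 1.5]
grip_width: 0.195
grasp_force: 58.4
clock: 9.15
position: [0.3982, 0.3355, 0.1669]
ee_rot: [0.998, 0.062, 0.002, -0.001]
ft_force: [9.5, 1.3, -4.9]
grip_width: 0.193
grasp_force: 58.6
clock: 9.45
position: [0.3963, 0.3351, 0.1671]
ee_rot: [0.998, 0.062, 0.003, -0.001]
ft_force: [14.5, 2.4, -7.5]
grip_width: 0.192
grasp_force: 58.7
```

```bash
python3 -m inch '[[[0.0018,0,0,0,0,-0.14,1],[0.0018,0,0,0,0,-0.28,1],[0.0018,0,0,0,0,-0.42,1],[0.0018,0,0,0,0,-0.56,1],[0.0018,0,0,0,0,-0.7,1],[0.0018,0,0,0,0,-0.84,1],[0.0018,0,0,0,0,-0.98,1],[0.0018,0,0,0,0,-1.12,1],[0.0018,0,0,0,0,-1.2,1],[0.0018,0,0,0,0,-1.2,1]]]' 60; python3 - <<'E'
from h import *
o=sensors.get_obs();print(o['joint_pos'],o['torque']);cv2.imwrite("pics/w5.png",imaging.camera("wrist"))
# rows: commanded pose now, centre
P0=np.array([.3949,.3352]);C=np.array([.4515,.3416]);r=np.linalg.norm(P0-C);print("r",r)
a0=np.arctan2(*(P0-C)[::-1]);yaw=np.deg2rad(7.15)+1.2
for k in range(1,11):
    a=a0-.1*k;p=C+.057*np.array([np.cos(a),np.sin(a)])-P0
    print(k,round(p[0]*np.cos(yaw)+p[1]*np.sin(yaw),4),round(p[0]*np.sin(yaw)-p[1]*np.cos(yaw),4))
E
```

```text
clock: 10.45
position: [0.3958, 0.3353, 0.1669]
ee_rot: [0.788, 0.616, 0.001, 0.0]
ft_force: [4.6, -1.3, 1.7]
grip_width: 0.194
grasp_force: 59.9
[ 0.18746622  0.37084558 -1.14495416  1.80071979  0.36198799  1.20329181
 -1.30991111] [-0.06505593 -1.00323647 -0.01895596]
r 0.05696068819808978
1 0.0054 -0.0018
2 0.011 -0.0029
3 0.0167 -0.0036
4 0.0224 -0.0036
5 0.028 -0.0031
6 0.0336 -0.002
7 0.0391 -0.0004
8 0.0443 0.0018
9 0.0494 0.0045
10 0.0541 0.0077
```

```bash
python3 -m inch '[[[0.0054,-0.0018,0,0,0,0,1],[0.011,-0.0029,0,0,0,0,1],[0.0167,-0.0036,0,0,0,0,1],[0.0224,-0.0036,0,0,0,0,1],[0.028,-0.0031,0,0,0,0,1],[0.0336,-0.002,0,0,0,0,1]]]' 60; cat > w.py <<'E'
from h import *
import sys
# args: commanded crank travel so far (rad), step, [cx cy r z]
s,st=float(sys.argv[1]),float(sys.argv[2])
C=np.array([.4515,.3416]);r=float(sys.argv[3]) if len(sys.argv)>3 else .057;r0=float(sys.argv[4]) if len(sys.argv)>4 else r
a0=np.arctan2(-.0064,-.0566)
o=sensors.get_obs();yaw=np.deg2rad(7.15)+1.2
p=np.array(o["position"][:2])-C;a=np.arctan2(p[1],p[0]);f=np.array(o["ft_force"])
e=p/np.linalg.norm(p);t=np.array([e[1],-e[0]])
print("travel meas",round((a0-a)%(2*np.pi),3),"r",round(np.linalg.norm(p),4),"z",round(o["position"][2],4),"Frad(out on tool)",round(f[:2]@e,1),"Ftan",round(f[:2]@t,1),"J",o["joint_pos"].round(2))
P0=r0*np.array([np.cos(a0-s),np.sin(a0-s)])
rows=[]
for k in range(1,11):
    b=a0-s-st*k;q=r*np.array([np.cos(b),np.sin(b)])-P0
    rows.append([round(q[0]*np.cos(yaw)+q[1]*np.sin(yaw),4),round(q[0]*np.sin(yaw)-q[1]*np.cos(yaw),4)])
print(rows)
E
python3 w.py 0.6 0.1
```

```text
clock: 11.1
position: [0.4018, 0.3675, 0.1668]
ee_rot: [0.789, 0.614, -0.0, 0.001]
ft_force: [2.4, -7.8, 7.1]
grip_width: 0.192
grasp_force: 60.3
travel meas 0.593 r 0.056 z 0.1668 Frad(out on tool) -5.8 Ftan -5.8 J [ 0.08  0.43 -1.11  1.74  0.41  1.23 -1.38]
[[np.float64(0.0055), np.float64(0.0016)], [np.float64(0.0107), np.float64(0.0038)], [np.float64(0.0157), np.float64(0.0065)], [np.float64(0.0205), np.float64(0.0097)], [np.float64(0.0249), np.float64(0.0133)], [np.float64(0.0289), np.float64(0.0174)], [np.float64(0.0325), np.float64(0.0218)], [np.float64(0.0356), np.float64(0.0266)], [np.float64(0.0382), np.float64(0.0316)], [np.float64(0.0403), np.float64(0.0369)]]
```

```bash
python3 -m inch '[[[0.0055,0.0016,0,0,0,0,1],[0.0107,0.0038,0,0,0,0,1],[0.0157,0.0065,0,0,0,0,1],[0.0205,0.0097,0,0,0,0,1],[0.0249,0.0133,0,0,0,0,1],[0.0289,0.0174,0,0,0,0,1],[0.0325,0.0218,0,0,0,0,1],[0.0356,0.0266,0,0,0,0,1],[0.0382,0.0316,0,0,0,0,1],[0.0403,0.0369,0,0,0,0,1]]]' 60; sed -i 's/rows.append(\[\(.*\)\])$/rows.append([float(v) for v in (\1)])/' w.py; python3 w.py 1.6 0.1
```

```text
clock: 12.1
position: [0.4461, 0.397, 0.1666]
ee_rot: [0.789, 0.614, -0.002, 0.001]
ft_force: [-5.6, -13.0, 11.1]
grip_width: 0.194
grasp_force: 60.3
travel meas 1.587 r 0.0556 z 0.1666 Frad(out on tool) -12.4 Ftan -6.8 J [-0.02  0.55 -1.04  1.6   0.49  1.29 -1.39]
[[0.0016, 0.0055], [0.0026, 0.0111], [0.003, 0.0168], [0.0029, 0.0225], [0.0022, 0.0281], [0.001, 0.0337], [-0.0008, 0.0391], [-0.0031, 0.0443], [-0.006, 0.0492], [-0.0093, 0.0539]]
```

```bash
cat > w.py <<'E'
from h import *
import sys
# args: commanded x y, crank travel commanded, step, cx cy r
px,py,s,st,cx,cy,r=map(float,sys.argv[1:8])
C=np.array([cx,cy]);P0=np.array([px,py])
a0=np.arctan2(-.0064,-.0566)
o=sensors.get_obs();yaw=np.deg2rad(7.15)+1.2
p=np.array(o["position"][:2])-C;a=np.arctan2(p[1],p[0]);f=np.array(o["ft_force"])
e=p/np.linalg.norm(p);t=np.array([e[1],-e[0]])
print("travel meas",round((a0-a)%(2*np.pi),3),"r",round(np.linalg.norm(p),4),"z",round(o["position"][2],4),"Frad",round(f[:2]@e,1),"Ftan",round(f[:2]@t,1),"J",o["joint_pos"].round(2).tolist())
rows=[]
for k in range(1,11):
    b=a0-s-st*k;w=C+r*np.array([np.cos(b),np.sin(b)]);q=w-P0
    rows.append([round(float(v),4) for v in(q[0]*np.cos(yaw)+q[1]*np.sin(yaw),q[0]*np.sin(yaw)-q[1]*np.cos(yaw))])
    if k in(5,10):print(k,"cmd",w.round(4).tolist())
print(rows)
E
python3 -c "
import numpy as np
a=np.arctan2(-.0064,-.0566)-1.6;print(.4515+.057*np.cos(a),.3416+.057*np.sin(a))"
python3 w.py 0.4468 0.3984 1.6 0.1 .4515 .3404 .057
```

```text
0.44675214740031544 0.3984019180634921
travel meas 1.589 r 0.0568 z 0.1666 Frad -12.4 Ftan -6.8 J [-0.02, 0.55, -1.04, 1.6, 0.49, 1.29, -1.39]
5 cmd [0.4746, 0.3925]
10 cmd [0.4967, 0.3751]
[[0.0004, 0.0057], [0.0014, 0.0113], [0.0019, 0.017], [0.0017, 0.0227], [0.0011, 0.0284], [-0.0002, 0.0339], [-0.002, 0.0393], [-0.0043, 0.0445], [-0.0071, 0.0495], [-0.0105, 0.0541]]
```

```bash
python3 -m inch '[[[0.0004,0.0057,0,0,0,0,1],[0.0014,0.0113,0,0,0,0,1],[0.0019,0.017,0,0,0,0,1],[0.0017,0.0227,0,0,0,0,1],[0.0011,0.0284,0,0,0,0,1]]]' 60; python3 w.py 0.4746 0.3925 2.1 0.1 .4515 .3404 .057
```

```text
clock: 12.6
position: [0.4721, 0.3927, 0.1667]
ee_rot: [0.789, 0.615, -0.002, -0.0]
ft_force: [-10.6, -8.1, 9.1]
grip_width: 0.192
grasp_force: 60.6
travel meas 2.06 r 0.0562 z 0.1667 Frad -11.5 Ftan -6.9 J [-0.02, 0.58, -1.03, 1.55, 0.5, 1.31, -1.35]
5 cmd [0.4967, 0.3751]
10 cmd [0.5078, 0.3492]
[[-0.0012, 0.0055], [-0.003, 0.0109], [-0.0054, 0.0161], [-0.0082, 0.0211], [-0.0115, 0.0257], [-0.0153, 0.03], [-0.0194, 0.0339], [-0.024, 0.0373], [-0.0288, 0.0403], [-0.0339, 0.0428]]
```

```bash
python3 w.py 0.4746 0.3925 2.1 0.1 .4505 .3404 .057
```

```text
travel meas 2.076 r 0.0566 z 0.1667 Frad -11.6 Ftan -6.7 J [-0.02, 0.58, -1.03, 1.55, 0.5, 1.31, -1.35]
5 cmd [0.4957, 0.3751]
10 cmd [0.5068, 0.3492]
[[-0.0015, 0.0046], [-0.0033, 0.01], [-0.0056, 0.0152], [-0.0084, 0.0201], [-0.0117, 0.0247], [-0.0155, 0.029], [-0.0197, 0.0329], [-0.0242, 0.0364], [-0.0291, 0.0393], [-0.0342, 0.0418]]
```

```bash
python3 -m inch '[[[-0.0015,0.0046,0,0,0,0,1],[-0.0033,0.01,0,0,0,0,1],[-0.0056,0.0152,0,0,0,0,1],[-0.0084,0.0201,0,0,0,0,1],[-0.0117,0.0247,0,0,0,0,1]]]' 60; python3 w.py 0.4957 0.3751 2.6 0.1 .4505 .3404 .057
```

```text
clock: 13.1
position: [0.4926, 0.3773, 0.1669]
ee_rot: [0.788, 0.616, -0.001, -0.002]
ft_force: [-9.8, 0.9, 4.0]
grip_width: 0.194
grasp_force: 60.1
travel meas 2.536 r 0.056 z 0.1669 Frad -6.8 Ftan -7.1 J [0.01, 0.59, -1.02, 1.53, 0.51, 1.31, -1.31]
5 cmd [0.5068, 0.3492]
10 cmd [0.5041, 0.3211]
[[-0.0038, 0.0043], [-0.0079, 0.0082], [-0.0125, 0.0116], [-0.0173, 0.0146], [-0.0225, 0.0171], [-0.0278, 0.0191], [-0.0333, 0.0205], [-0.039, 0.0213], [-0.0447, 0.0216], [-0.0503, 0.0213]]
```

```bash
python3 -m inch '[[[-0.0038,0.0043,0,0,0,0,1],[-0.0079,0.0082,0,0,0,0,1],[-0.0125,0.0116,0,0,0,0,1],[-0.0173,0.0146,0,0,0,0,1],[-0.0225,0.0171,0,0,0,0,1]]]' 60; python3 w.py 0.5068 0.3492 3.1 0.1 .4505 .3404 .057
```

```text
clock: 13.6
position: [0.5046, 0.3522, 0.167]
ee_rot: [0.788, 0.616, 0.0, -0.002]
ft_force: [-3.4, 5.7, 0.9]
grip_width: 0.194
grasp_force: 60.0
travel meas 3.039 r 0.0554 z 0.167 Frad -2.1 Ftan -6.3 J [0.07, 0.57, -1.02, 1.55, 0.5, 1.3, -1.26]
5 cmd [0.5041, 0.3211]
10 cmd [0.4883, 0.2977]
[[-0.0054, 0.002], [-0.0109, 0.0034], [-0.0165, 0.0043], [-0.0222, 0.0045], [-0.0279, 0.0043], [-0.0336, 0.0034], [-0.0391, 0.002], [-0.0444, 0.0], [-0.0496, -0.0024], [-0.0544, -0.0054]]
```

```bash
python3 w.py 0.5068 0.3492 3.1 0.1 .4510 .3404 .058
```

```text
travel meas 3.037 r 0.0549 z 0.167 Frad -2.1 Ftan -6.3 J [0.07, 0.57, -1.02, 1.55, 0.5, 1.3, -1.26]
5 cmd [0.5056, 0.3207]
10 cmd [0.4895, 0.297]
[[-0.005, 0.0034], [-0.0106, 0.0049], [-0.0163, 0.0057], [-0.0221, 0.006], [-0.0279, 0.0057], [-0.0336, 0.0049], [-0.0393, 0.0034], [-0.0447, 0.0014], [-0.0499, -0.0011], [-0.0549, -0.0041]]
```

```bash
python3 -m inch '[[[-0.005,0.0034,0,0,0,0,1],[-0.0106,0.0049,0,0,0,0,1],[-0.0163,0.0057,0,0,0,0,1],[-0.0221,0.006,0,0,0,0,1],[-0.0279,0.0057,0,0,0,0,1]]]' 60; python3 w.py 0.5056 0.3207 3.6 0.1 .4510 .3404 .058
```

```text
clock: 14.1
position: [0.5034, 0.3243, 0.167]
ee_rot: [0.788, 0.616, 0.001, -0.002]
ft_force: [-3.9, 6.0, -1.1]
grip_width: 0.193
grasp_force: 59.7
travel meas 3.553 r 0.0548 z 0.167 Frad -5.5 Ftan -4.6 J [0.14, 0.54, -1.04, 1.6, 0.48, 1.28, -1.22]
5 cmd [0.4895, 0.297]
10 cmd [0.4639, 0.2839]
[[-0.0057, -0.0009], [-0.0113, -0.0023], [-0.0168, -0.0043], [-0.022, -0.0068], [-0.0269, -0.0099], [-0.0315, -0.0134], [-0.0358, -0.0173], [-0.0396, -0.0217], [-0.043, -0.0264], [-0.0459, -0.0314]]
```

```bash
python3 -m inch '[[[-0.0057,-0.0009,0,0,0,0,1],[-0.0113,-0.0023,0,0,0,0,1],[-0.0168,-0.0043,0,0,0,0,1],[-0.022,-0.0068,0,0,0,0,1],[-0.0269,-0.0099,0,0,0,0,1]]]' 60; python3 w.py 0.4895 0.297 4.1 0.1 .4510 .3404 .058
```

```text
clock: 14.6
position: [0.4887, 0.3002, 0.1671]
ee_rot: [0.788, 0.615, 0.002, -0.002]
ft_force: [3.3, 8.5, -5.7]
grip_width: 0.195
grasp_force: 59.2
travel meas 4.072 r 0.0551 z 0.1671 Frad -3.9 Ftan -8.2 J [0.21, 0.49, -1.07, 1.67, 0.44, 1.25, -1.19]
5 cmd [0.4639, 0.2839]
10 cmd [0.4352, 0.2846]
[[-0.0046, -0.0035], [-0.0089, -0.0075], [-0.0127, -0.0118], [-0.0161, -0.0166], [-0.019, -0.0216], [-0.0213, -0.0269], [-0.0232, -0.0324], [-0.0244, -0.038], [-0.0251, -0.0438], [-0.0253, -0.0496]]
```

```bash
python3 -m inch '[[[-0.0046,-0.0035,0,0,0,0,1]]]' 60; python3 w.py 0.4849 0.2930 4.2 0.1 .4510 .3404 .058; python3 -c "
from h import *
cv2.imwrite('pics/w6.png',imaging.camera('wrist'))"
```

```text
clock: 14.7
position: [0.4845, 0.2965, 0.1671]
ee_rot: [0.788, 0.615, 0.002, -0.002]
ft_force: [5.2, 9.5, -5.8]
grip_width: 0.199
grasp_force: 59.2
travel meas 4.173 r 0.0552 z 0.1671 Frad -4.4 Ftan -9.9 J [0.22, 0.48, -1.07, 1.68, 0.44, 1.25, -1.19]
5 cmd [0.4582, 0.2829]
10 cmd [0.4298, 0.2864]
[[-0.0039, -0.004], [-0.0077, -0.0084], [-0.0111, -0.0131], [-0.014, -0.0181], [-0.0163, -0.0234], [-0.0182, -0.0289], [-0.0194, -0.0346], [-0.0201, -0.0403], [-0.0203, -0.0461], [-0.0198, -0.0519]]
```

View pics/w6.png

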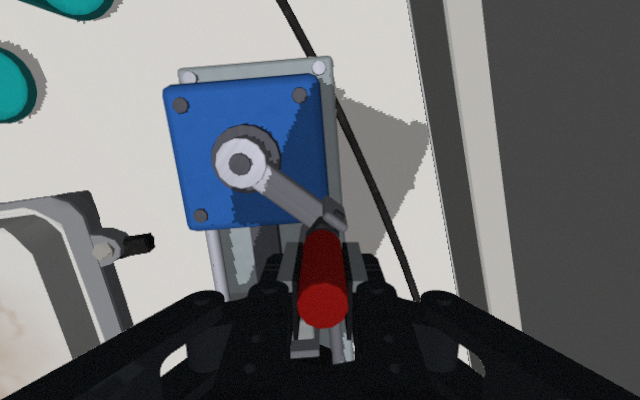

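```bash
cat > avg.py <<'E'
from h import *
import sys
C=np.array([.451,.3404]);F=[]
for i in range(5):
    imaging.camera("top");o=sensors.get_obs();F.append(o["ft_force"])
p=o["position"][:2]-C;e=p/np.linalg.norm(p);t=np.array([e[1],-e[0]])
F=np.array(F)[:,:2];print("Ftan",(F@t).round(2),"Frad",(F@e).round(1),"travel",(np.arctan2(-.0064,-.0566)-np.arctan2(p[1],p[0]))%6.283)
if len(sys.argv)>1: cv2.imwrite(sys.argv[1],imaging.camera("scene")); cv2.imwrite(sys.argv[1].replace("s","t",1) if 0 else sys.argv[1][:-4]+"_top.png",imaging.camera("top"))
E
python3 avg.py pics/s7.png
python3 -m inch '[[[-0.002,-0.002,0,0,0,0,1],[-0.002,-0.002,0,0,0,0,1]]]' 60; python3 avg.py
python3 - <<'E'
import cv2,numpy as np
a=cv2.imread("pics/top0.png")[160:225,235:370];b=cv2.imread("pics/s7_top.png")[160:225,235:370]
cv2.imwrite("pics/cmp.png",cv2.resize(np.vstack([a,b]),(620,600),interpolation=cv2.INTER_CUBIC))
E
```

```text
Ftan [-6.66 -5.92 -6.76 -5.56 -5.64] Frad [-4.7 -5.5 -4.3 -4.4 -5.5] travel 4.181099722771084
clock: 15.3
position: [0.4822, 0.2949, 0.1671]
ee_rot: [0.789, 0.615, 0.002, -0.001]
ft_force: [4.2, 8.9, -4.0]
grip_width: 0.193
grasp_force: 59.2
Ftan [-8.59 -8.01 -7.26 -7.76 -7.81] Frad [-4.9 -4.8 -5.1 -4.4 -5.1] travel 4.22244585738935
```

View pics/cmp.png

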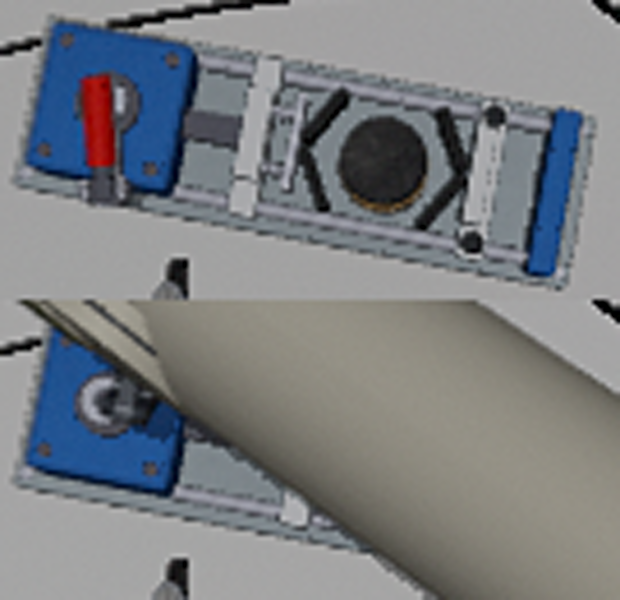

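```bash
python3 w.py 0.4825 0.2916 4.25 0.05 .4510 .3404 .058
```

```text
travel meas 4.223 r 0.0551 z 0.1671 Frad -5.1 Ftan -7.8 J [0.23, 0.47, -1.07, 1.69, 0.43, 1.24, -1.19]
5 cmd [0.4695, 0.2854]
10 cmd [0.4553, 0.2826]
[[-0.0019, -0.002], [-0.0039, -0.0041], [-0.0058, -0.0064], [-0.0075, -0.0087], [-0.0091, -0.0111], [-0.0106, -0.0136], [-0.012, -0.0161], [-0.0133, -0.0187], [-0.0144, -0.0214], [-0.0154, -0.0241]]
```

```bash
python3 -m inch '[[[-0.0019,-0.002,0,0,0,0,1],[-0.0039,-0.0041,0,0,0,0,1]]]' 60|grep -E "pos|ft_"; python3 avg.py;python3 -m inch '[[[-0.0019,-0.0023,0,0,0,0,1],[-0.0036,-0.0046,0,0,0,0,1]]]' 60|grep -E "pos|ft_"; python3 avg.py
```

```text
position: [0.4778, 0.2922, 0.1671]
ft_force: [7.3, 9.6, -6.4]
Ftan [-9.05 -9.17 -8.07 -8.38 -8.74] Frad [-5.  -5.7 -5.7 -5.  -5.6] travel 4.322123587767701
position: [0.4728, 0.2896, 0.1671]
ft_force: [9.0, 9.3, -7.3]
Ftan [-10.71  -8.63  -8.69  -9.03  -9.69] Frad [-5.5 -5.4 -5.5 -5.9 -5. ] travel 4.424270086202507
```

```bash
python3 -m inch '[[[-0.0016,-0.0024,0,0,0,0,1]]]' 60|grep -E "pos|ft_"; python3 avg.py; python3 - <<'E'
from h import *
o=sensors.get_obs();C=np.array([.451,.3404]);p=o["position"][:2]-C;e=p/np.linalg.norm(p);t=np.array([e[1],-e[0]])
W=Rn.from_quat(o["ee_rot"]).as_matrix()[:2,:2];print("t tool",W.T@t,"e tool",W.T@e)
E
```

```text
position: [0.4704, 0.2886, 0.1672]
ft_force: [9.2, 9.6, -7.3]
Ftan [-11.47  -9.61  -9.1  -10.23 -10.11] Frad [-5.7 -5.7 -6.4 -4.6 -4.4] travel 4.472870811996786
t tool [-0.56353469 -0.8260822 ] e tool [-0.8260755   0.56354799]
```

```bash
python3 -m inch '[[[0.0006,0.0005,0,0,0,0,1],[0.0012,0.0009,0,0,0,0,1],[0.0012,0.0009,0,0,0,0,1]]]' 60|grep -E "pos|ft_"; python3 avg.py
```

```text
position: [0.4704, 0.2887, 0.167]
ft_force: [1.6, 6.3, -1.5]
Ftan [-3.22 -5.02 -4.2  -3.74 -4.29] Frad [-4.9 -4.6 -4.  -4.2 -4.5] travel 4.466613414011377
```

```bash
python3 -m inch '[[[0.0004,0.0006,0,0,0,0,1],[0.0005,0.0006,0,0,0,0,0.2],[0.0005,0.0006,0,0,0,0,0.2],[0.0005,0.0006,0,0,0,0,0.2],[0.0005,0.0006,0,0,0,0,0.2]]]' 60; python3 avg.py
```

```text
clock: 17.85
position: [0.4714, 0.2871, 0.1666]
ee_rot: [0.788, 0.615, -0.0, 0.0]
ft_force: [-0.5, -0.3, 0.2]
grip_width: 0.401
grasp_force: 0.0
Ftan [-0.21 -0.5  -0.01  1.2   0.14] Frad [-0.1 -0.4  0.1 -0.4 -0.8] travel 4.457741944452314
```

```bash
python3 -m inch '[[[0,0,-0.03,0,0,0,0.2],[0,0,-0.07,0,0,0,0.2],[0,0,-0.11,0,0,0,0.2],[0,0,-0.13,0,0,0,0.2],[0.04,0,-0.13,0,0,0,0.2],[0.08,0,-0.13,0,0,0,0.2],[0.08,0,-0.13,0,0,0,0.2]]]' 60|head -2; python3 - <<'E'
from h import *
w=imaging.camera("wrist");s=cv2.resize(imaging.camera("scene")[150:230,220:340],(600,400))
cv2.imwrite("pics/fin.png",np.vstack([w[:,:600][:300],s[:300]]))
E
```

```text
clock: 18.8
position: [0.4889, 0.3701, 0.2958]
```

View pics/fin.png

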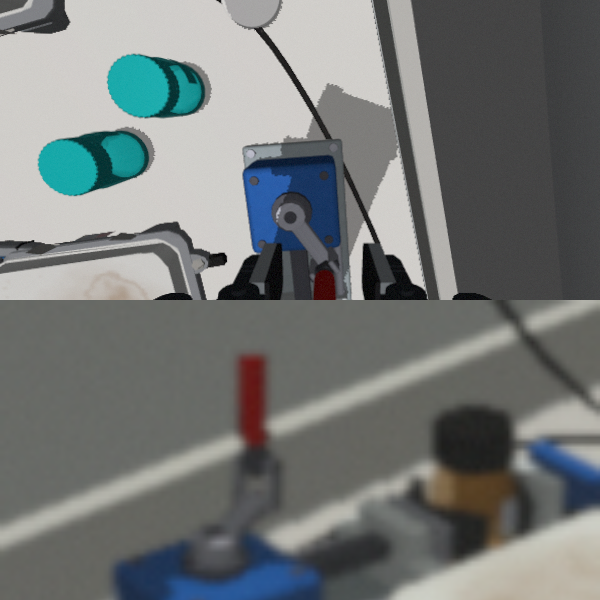

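The grip stands upright (red, around (252,400) in the lower half of the picture). The bottle stands between the jaw and the stop block, the hand is clear, and the force was judged at about 28 N. I'm handing it in.

```bash
python3 -c "
from workcell import order
print(order.hand_in())"
```

```text
the job is handed in; nothing more can be done
None
```

I swung the grip upright against its stop, wound the crank clockwise until the bottle was held at about 28 N (judged from the crank load), let go with the grip upright, and handed the job in at about 19 s.

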